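# Raise the telescoping drying-pole prop

### The job

Get the telescoping drying-pole prop on the laundry bench up to full height so that a bamboo pole can be laid in its fork: press its treadle down to the stop and let go, so that the forked head springs up out of the housing to its first stop. Then pinch the head so that a finger squeezes in the push button on its side, and keep squeezing while you pull the head straight up to its second stop. Finish while holding it there, fully extended, in the gripper (it sinks back if let go), and leave the other things on the bench where they are.

Things in the scene. Friction and masses are not known exactly. Their poses are not given: they have to be found in the camera images.
- prop: fixed steel housing of the prop, on the bench: square tube 76 x 76 mm, 110 mm high, open 50 x 50 mm mouth, on a base plate 150 x 110 x 6 mm. Origin on the prop's vertical axis at bench level; z up; the treadle sticks out to its -x (towards the robot), the button faces its +y. Placed anew each time, turned up to about 30 degrees either way.
- pedal_pad (a point): middle of the top face of the treadle's pad, a steel plate 50 (x) x 60 (y) x 10 mm. At rest 135 mm from the prop's axis to the housing's -x and 41 mm above the bench; about 20 mm above the bench at its stop. The hinge is 85 mm from the pad's middle towards the housing, 36 mm above the bench.
- pedal (a joint): treadle angle, rad: 0 at rest, 0.25 at the stop (down). A spring holds it up: about 5 N at the pad to start, 12 N at the stop. The catch lets go at about 0.2 rad; the treadle springs back up when released.
- sleeve (a joint): how far the sleeve (40 mm outer tube carrying stem and head) has sprung up, m: 0 caught down in the housing, 0.065 at the first stop. Once the treadle frees it, its spring lifts it within about 1 s and holds it up with some 5 N to spare (do not lean on the head).
- stem (a joint): how far the stem (25 mm diameter rod that carries the head) has been pulled up out of the sleeve, m: 0 in, 0.12 at the second stop (a hard stop). Locked at 0 (1 mm of play) until the button is pressed in. Stem and head weigh about 0.4 kg and slide back down by themselves if let go.
- button (a joint): how far the button is pressed in, m: 0 out, 0.006 fully in; it unlocks at about 0.0045. Spring: about 3 N to start, 8 N fully in.
- head: black block on the stem, 40 (x) x 30 (y) x 60 mm high, axes as the housing's, with a shallow two-prong fork reaching 40 mm above its centre. Origin at its centre: 90 mm above the bench when down (button hidden in the mouth), 155 at the first stop, 275 at the second. Steel button: 20 mm disc in the middle of the +y face, 7 mm proud, 1 mm when in: grip across y 37 mm, then 31 mm.
- brush: bystander: blue scrub brush lying bristles down, 130 x 50 mm, 64 mm high with its handle; origin under its middle
- dipper: bystander: green water dipper, a cup 132 mm across and 100 mm high with a flat handle reaching 172 mm from the axis to its -x; origin under the cup's middle
- soapdish: bystander: grey open soap dish 120 x 85 x 26 mm; origin under its middle
- bottle: bystander: closed white flip-top bottle, 68 mm diameter, 200 mm high; origin under its middle
- pin1: bystander: yellow spring clothespin lying on its side, 75 x 14 x 11 mm; origin under its middle
- pin2: bystander: yellow spring clothespin lying on its side, 75 x 14 x 11 mm; origin under its middle
- pin3: bystander: yellow spring clothespin lying on its side, 75 x 14 x 11 mm; origin under its middle
- pin4: bystander: yellow spring clothespin lying on its side, 75 x 14 x 11 mm; origin under its middle

How it is judged:
By the outcome, as a careful person would: the job done as asked, in the order asked, and still so for the second after the job is handed in, while the arm keeps its last pose, push and grip.
It also fails if it takes over 43 s, if anything falls off the work surface, if the arm or the gripper's body presses on something with over 40 N, if the wrist force passes 120 N, or if a joint passes its speed limit or range.

### The arm

A 7-joint arm with a two-finger parallel gripper is mounted at the origin on the work surface. World frame = base frame: x ahead of the robot, y to its left, z up, the work surface at z = 0. Lengths are in mm, angles in rad, forces in N, time in s.
With the tool pointing down it reaches from about 350 to 900 mm from the base axis. Payload 19.9 kg.
Tool frame: the origin (TCP) lies on the centre line of the jaws, within the pads' length; the fingertips stand 8 mm ahead of it and the grasp point (between the pads) lies 11 mm behind it (robot.tip_extent is the distance from the TCP to the fingertips, in mm); z points along the fingers, y is the line along which they close (so a half turn about z gives the same grasp; the last joint's range is limited). The gripper opens to 85 mm and grips with 20 to 120 N. Pads are 22 mm wide; open, the fingers measure 114 mm over their backs; the gripper's body (76 mm by 85 mm) begins 54 mm behind the grasp point. The pads swing forward as they close: fully open they stand 13 mm farther back than shut.
Start: joints at [-1.169, 0.417, -0.01, 1.614, 0.005, 1.111, -0.053], TCP at [268.346, 564.44, 239.26] pointing down, gripper open.
Joint ranges: [-2.81, 2.81], [-0.39, 2.02], [-1.27, 1.25], [0.06, 2.57], [-1.19, 4.33], [0.19, 2], [-2.82, 2.82]. Speed limits (rad/s): [1.89, 1.89, 2.39, 2.39, 3.01, 3.01, 3.01].

### API

Orientations are given as [roll, pitch, yaw] about the fixed x, y, z axes, in that order (R = Rz(yaw) Ry(pitch) Rx(roll)).
In Python, from plant import robot, get_image, sign_off gives the robot as it stands.
- The arm moves only by the tool apply_moves, never from a script. Its argument "increments" is a list of rows, each an object with "rotation": the turn, a rotation vector about the tool's x, y, z in units of 0.1 rad (1.0 is 0.1 rad), a list of three; "travel": the shift along the tool's x, y, z in units of 0.03 m (1.0 is 0.03 m), a list of three; "claw": the closure, from 0 (fully open) to 1 (shut). A call has 1 to 10 rows; each row shifts and turns the commanded pose from where the row before left it, along the tool's axes as they then stand; what a row does not reach is not made up. A row lasts 1/12 s, in which the tool goes at most 41.7 mm and 7.16 degrees, less where a joint would pass 70% of its speed; a pose out of reach is approached as far as the arm can. A call with a number of a shift or a turn outside -1 to 1 is refused whole. A call with a gripper value outside its range is refused whole. The fingers move at their own pace and stop on an object; the grip force is fixed at half the most. Time passes only in rows, so rows that do not move let the fingers close. It gives the time, the measured TCP pose, the force, the opening and the grip force at its end, in the units of the state.
- robot.observe(): the state, without advancing time (a new reading comes with each control period).
- get_image(name): name is "scene" or "top" or "wrist"; returns a dict with "image" (400x640x3 uint8, red, green, blue), "fx", "fy", "cx", "cy" (pixels), "eye" and "attitude" of the camera in the world. Camera axes: x right, y up, looking along -z (the intrinsics and any distortion apply to the point x, -y, -z); pixel columns grow to the right and rows downward; lengths in mm; the calibration is good to about 2 mm. A picture is of the moment at which its call begins. There is no depth.
- sign_off(): hands the job in; it is judged then, once.
The state is a dict: "t": time; "qpos": joint angles; "dq": joint speeds; "effort": joint torques, N m; "ee_pos": TCP position; "tool_rot": TCP orientation; "contact_force": force on the tool from outside, world axes, zero at the start; "moment": the same for the moment, N m; "width": finger opening in mm; "grip_force": force on a finger pad.
Only numpy, scipy, OpenCV 4.12 (cv2) and the standard library are available. Lean on these libraries where they do the work, as an engineer would, in place of code of your own. Each camera call takes 0.05 s, during which the arm holds its last target. There are 200 camera calls.

## Working session

There is one attempt and no reset: what is moved stays moved. The work goes in short steps, Python scripts to look and compute and a tool call to move; the robot and the scene stay as the last step left them, time stands still between calls to the robot, and variables do not carry over. Pictures are saved under pics/ and viewed, at most 10 in all, crops included, and the job is handed in when it is done.

Besides the shell and the picture viewer there is one more tool, called after "Emit:" by a JSON object that holds its "name" and its "arguments", one argument or row to a line. apply_moves: Moves the arm, as the interface text tells. Shifts and turns lie within -1 to 1; 1 stands for 0.03 m of shift or 0.1 rad of turn. Its arguments: {"type":"object","properties":{"increments":{"type":"array","items":{"type":"object","properties":{"rotation":{"type":"array","items":{"type":"number","minimum":-1,"maximum":1}},"travel":{"type":"array","items":{"type":"number","minimum":-1,"maximum":1}},"claw":{"type":"number"}}}}},"required":["increments"]}

```bash
mkdir -p pics; ls; python3 - <<'E'
from plant import robot,get_image
import cv2,pickle
d={}
for n in("top","scene"):
    g=get_image(n); d[n]=g; cv2.imwrite(f"pics/{n}0.png",g["image"][:,:,::-1])
    print(n,{k:v for k,v in g.items() if k!="image"})
pickle.dump(d,open("d0.pkl","wb"))
print(robot.observe())
E
```

```text
pics
top {'fx': 417.4424037921043, 'fy': 417.4424037921043, 'cx': 320.7965575737521, 'cy': 200.75137207233314, 'eye': array([ 403.974483  ,  -15.35197215, 1250.89764118]), 'attitude': array([ 0.1985911 , -0.00539395, -1.5784329 ])}
scene {'fx': 402.97382415757306, 'fy': 402.97382415757306, 'cx': 322.3226188726503, 'cy': 196.629316535813, 'eye': array([1264.26156074, -852.61636996, 1021.82096292]), 'attitude': array([ 0.8391925 , -0.00277774,  0.65276595])}
{'t': 0.1, 'qpos': array([-1.16852443,  0.41790835, -0.01030863,  1.61409367,  0.00470528,
        1.11066783, -0.05302072]), 'dq': array([ 8.34079699e-05, -2.04870472e-03,  1.08735412e-03, -1.70475145e-03,
        7.48660432e-04,  4.39644727e-04,  8.89941800e-04]), 'effort': array([ 1.19344342e-03, -8.65817499e+01,  6.80067725e-01, -4.35633159e+01,
        1.92023045e-02,  4.99462330e-03,  7.29522912e-05]), 'ee_pos': array([268.22576841, 564.20187423, 238.73502768]), 'tool_rot': array([-3.14054259e+00,  8.57764580e-05,  2.69781548e+00]), 'contact_force': array([-0.29027152,  0.01682366,  1.11932271]), 'moment': array([0.00178525, 0.0296836 , 0.01247286]), 'grip_force': 0.0, 'width': 85.41370994200467}
```

View pics/top0.png

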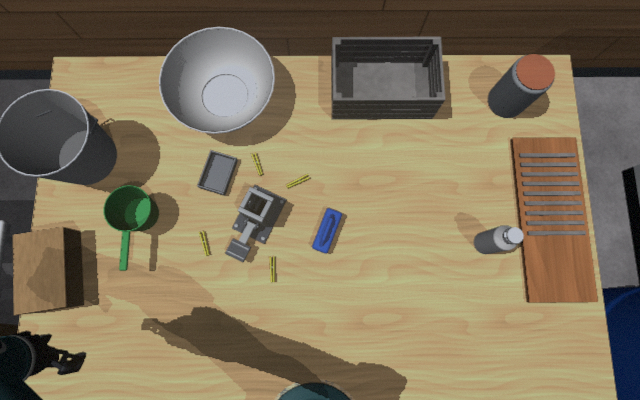

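View pics/scene0.png

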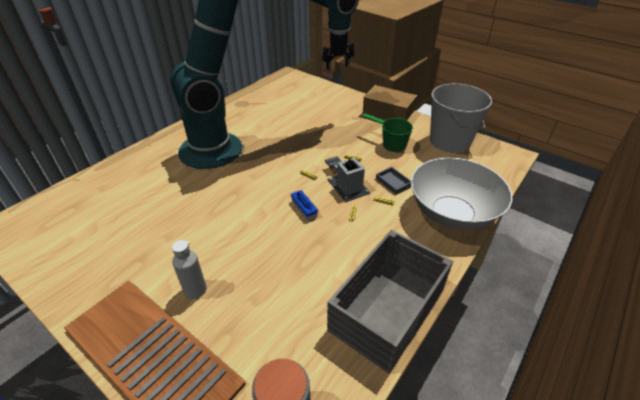

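The top view shows the prop's mouth near (256,204) and the treadle pad near (238,249). The brush is at (328,230), pins at (205,243), (272,269), (258,164) and (299,181), and the dish at (217,172). Next I'll enlarge the prop.

```bash
cat >h.py <<'E'
import numpy as np,cv2,pickle
from scipy.spatial.transform import Rotation as R
def proj(g,P):
    c=(np.atleast_2d(P)-g["eye"])@R.from_euler("xyz",g["attitude"]).as_matrix()
    return np.c_[g["cx"]+g["fx"]*c[:,0]/-c[:,2],g["cy"]-g["fy"]*c[:,1]/-c[:,2]]
def plane(g,uv,z):
    uv=np.atleast_2d(np.asarray(uv,float))
    d=np.c_[(uv[:,0]-g["cx"])/g["fx"],-(uv[:,1]-g["cy"])/g["fy"],-np.ones(len(uv))]@R.from_euler("xyz",g["attitude"]).as_matrix().T
    return g["eye"]+d*((z-g["eye"][2])/d[:,2])[:,None]
E
python3 - <<'E'
from h import *
d=pickle.load(open("d0.pkl","rb"));g=d["top"]
c=g["image"][160:280,180:340,::-1]
cv2.imwrite("pics/crop0.png",cv2.resize(c,None,fx=5,fy=5,interpolation=cv2.INTER_CUBIC))
print(plane(g,[[256,204]],110),plane(g,[[238,249]],41))
print(proj(g,[[0,0,0]]))
E
```

```text
[[625.4872702  157.02030679 110.        ]] [[506.92666192 216.31542017  41.        ]]
[[313.87371524 434.83362459]]
```

View pics/crop0.png

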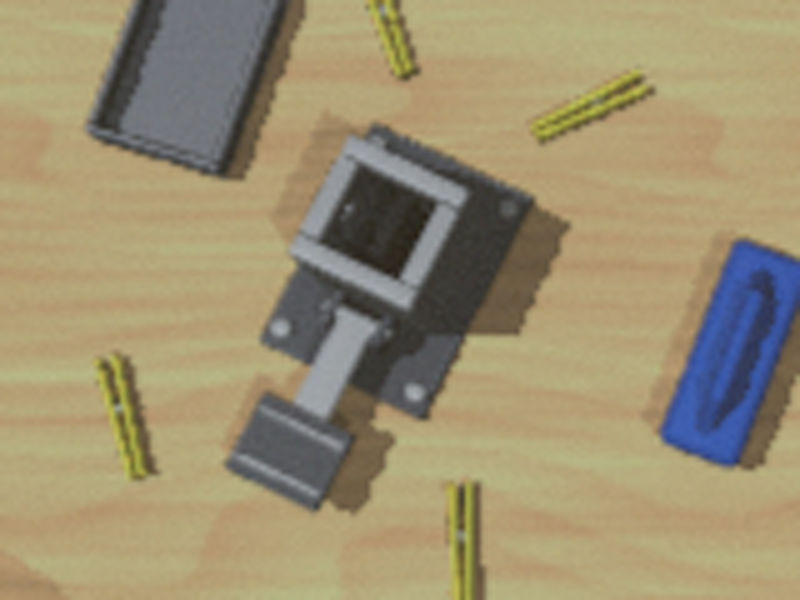

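The enlarged crop shows three sets of corners:
- Housing rim: (350,137), (468,187), (412,310), (292,255).
- Pad: (268,392), (353,433), (318,510), (228,463).
- Base plate: (375,125), (533,200), (425,418), (262,342).

```bash
python3 - <<'E'
from h import *
d=pickle.load(open("d0.pkl","rb"));g=d["top"]
def f(c,z):
    P=plane(g,np.array(c)/5+[179.6,159.6],z)[:,:2]
    e=np.roll(P,-1,0)-P
    print(z,P.mean(0),np.linalg.norm(e,axis=1),np.degrees(np.arctan2(e[:,1],e[:,0])));return P.mean(0)
r=f([(350,137),(468,187),(412,310),(292,255)],110)
p=f([(268,392),(353,433),(318,510),(228,463)],41)
b=f([(375,125),(533,200),(425,418),(262,342)],6)
for a in(r,b):
    q=a-p;print(np.linalg.norm(q),np.degrees(np.arctan2(q[1],q[0])))
for n,s in(("brush",(90,0)),):pass
from plant import robot
o=robot.observe();T=R.from_euler("xyz",o["tool_rot"]).as_matrix();print(T)
# scene check
s=d["scene"];print(proj(s,[[*r,110],[*p,41]]))
E
```

```text
110 [625.58666029 157.84144157] [72.63241707 75.30584096 74.01029305 73.54361793] [-113.60640171  156.65491042   65.02442801  -24.3958565 ]
41 [505.5891789  216.42874429] [55.40072186 47.87701143 59.22200885 46.22788981] [-115.78908978  156.70480478   62.62829364  -27.91571314]
6 [616.08714738 161.75686667] [108.16431184 146.46414135 108.88157213 148.20753056] [-116.06797559  154.45436577   64.8519658   -25.82364626]
133.53601604612794 -26.02337781634781
123.28347513250908 -26.325156791826632
[[-9.03136361e-01  4.29353669e-01 -3.73381755e-04]
 [ 4.29353823e-01  9.03135828e-01 -9.85180583e-04]
 [-8.57764579e-05 -1.05006529e-03 -9.99999445e-01]]
[[350.30589984 165.17559936]
 [333.17561965 160.716213  ]]
```

The rim, pad and base sizes all match the given ones. That puts the prop's axis at about (626,158), yaw about -25.3°, and the pad at (505,216). The tool's y axis already lies along the housing's y. I'll move over the pad with the claw shut.

Emit:
{"name": "apply_moves", "arguments": {
  "increments": [
    {"travel": [-0.9,-0.53,0],"claw": 1},
    {"travel": [-0.9,-0.53,0],"claw": 1},
    {"travel": [-0.9,-0.53,0],"claw": 1},
    {"travel": [-0.9,-0.53,0],"claw": 1},
    {"travel": [-0.9,-0.53,0],"claw": 1},
    {"travel": [-0.9,-0.53,0],"claw": 1},
    {"travel": [-0.9,-0.53,0],"claw": 1},
    {"travel": [-0.9,-0.53,0],"claw": 1},
    {"travel": [-0.9,-0.53,0],"claw": 1},
    {"travel": [-0.9,-0.53,0],"claw": 1}
  ]
}}

```text
invalid input
```

Emit:
{"name": "apply_moves", "arguments": {
  "increments": [
    {"travel": [-0.8,-0.45,0.5],"claw": 1},
    {"travel": [-0.8,-0.45,0.5],"claw": 1},
    {"travel": [-0.8,-0.45,0.5],"claw": 1},
    {"travel": [-0.7,-0.4,0.5],"claw": 1},
    {"travel": [0,0,0.5],"claw": 1},
    {"travel": [0,0,0.5],"claw": 1},
    {"travel": [0,0,0],"claw": 1},
    {"travel": [0,0,0],"claw": 1}
  ]
}}

```text
invalid input
```

Emit:
{"name": "apply_moves", "arguments": {
  "increments": [
    {"rotation": [0,0,0],"travel": [-0.9,-0.53,0],"claw": 1},
    {"rotation": [0,0,0],"travel": [-0.9,-0.53,0],"claw": 1},
    {"rotation": [0,0,0],"travel": [-0.9,-0.53,0],"claw": 1},
    {"rotation": [0,0,0],"travel": [-0.9,-0.53,0],"claw": 1},
    {"rotation": [0,0,0],"travel": [-0.9,-0.53,0],"claw": 1},
    {"rotation": [0,0,0],"travel": [-0.9,-0.53,0],"claw": 1},
    {"rotation": [0,0,0],"travel": [-0.9,-0.53,0],"claw": 1},
    {"rotation": [0,0,0],"travel": [-0.9,-0.53,0],"claw": 1},
    {"rotation": [0,0,0],"travel": [-0.9,-0.53,0],"claw": 1},
    {"rotation": [0,0,0],"travel": [-0.9,-0.53,0],"claw": 1}
  ]
}}

```text
t: 0.93
ee_pos: [444.4, 303.4, 239.2]
tool_rot: [-3.141, -0.0, 2.698]
contact_force: [-0.1, 0.8, -0.1]
width: 0.1
grip_force: 0.0
```

Emit:
{"name": "apply_moves", "arguments": {
  "increments": [
    {"rotation": [0,0,0],"travel": [-0.8,-0.45,0.5],"claw": 1},
    {"rotation": [0,0,0],"travel": [-0.8,-0.45,0.7],"claw": 1},
    {"rotation": [0,0,0],"travel": [-0.8,-0.45,0.8],"claw": 1},
    {"rotation": [0,0,0],"travel": [-0.67,-0.41,0.8],"claw": 1},
    {"rotation": [0,0,0],"travel": [0,0,0.9],"claw": 1},
    {"rotation": [0,0,0],"travel": [0,0,0.9],"claw": 1},
    {"rotation": [0,0,0],"travel": [0,0,0.8],"claw": 1},
    {"rotation": [0,0,0],"travel": [0,0,0.3],"claw": 1},
    {"rotation": [0,0,0],"travel": [0,0,0],"claw": 1},
    {"rotation": [0,0,0],"travel": [0,0,0],"claw": 1}
  ]
}}

```text
t: 1.77
ee_pos: [504.6, 217.8, 68.8]
tool_rot: [-3.141, -0.0, 2.698]
contact_force: [-0.1, -0.4, 0.5]
width: -0.1
grip_force: 0.0
```

```bash
python3 - <<'E'
from plant import robot,get_image
import cv2,numpy as np
a=get_image("wrist")["image"];b=get_image("top")["image"][160:280,180:340]
b=cv2.resize(b,None,fx=3,fy=3,interpolation=cv2.INTER_CUBIC)
o=np.zeros((760//2+20,640+160,3),np.uint8)
cv2.imwrite("pics/w1.png",cv2.resize(a,(512,320))[:,:,::-1]);
c=np.zeros((360,800,3),np.uint8);c[:200,:320]=cv2.resize(a,(320,200));c[:,320:]=b
cv2.imwrite("pics/m1.png",c[:,:,::-1])
E
```

```text
(no output)
```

View pics/m1.png

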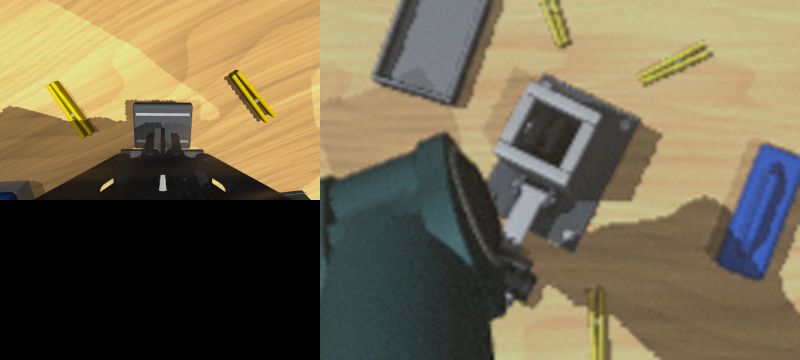

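The wrist view shows the shut fingers centred over the pad at (162,125), so I'll press.

Emit:
{"name": "apply_moves", "arguments": {
  "increments": [
    {"rotation": [0,0,0],"travel": [0,0,0.3],"claw": 1},
    {"rotation": [0,0,0],"travel": [0,0,0.3],"claw": 1},
    {"rotation": [0,0,0],"travel": [0,0,0.2],"claw": 1},
    {"rotation": [0,0,0],"travel": [0,0,0.2],"claw": 1},
    {"rotation": [0,0,0],"travel": [0,0,0.1],"claw": 1},
    {"rotation": [0,0,0],"travel": [0,0,0],"claw": 1}
  ]
}}

```text
t: 2.37
ee_pos: [505.1, 217.9, 35.0]
tool_rot: [3.141, 0.001, 2.698]
contact_force: [-0.0, 1.0, 11.0]
width: 0.2
grip_force: 5.2
```

Emit:
{"name": "apply_moves", "arguments": {
  "increments": [
    {"rotation": [0,0,0],"travel": [0,0,0.1],"claw": 1},
    {"rotation": [0,0,0],"travel": [0,0,0.05],"claw": 1},
    {"rotation": [0,0,0],"travel": [0,0,0],"claw": 1}
  ]
}}

```text
t: 2.62
ee_pos: [505.6, 217.7, 31.0]
tool_rot: [3.14, 0.002, 2.697]
contact_force: [2.4, -1.0, 12.4]
width: 0.1
grip_force: 5.6
```

Emit:
{"name": "apply_moves", "arguments": {
  "increments": [
    {"rotation": [0,0,0],"travel": [0,0,0.08],"claw": 1},
    {"rotation": [0,0,0],"travel": [0,0,0],"claw": 1}
  ]
}}

```text
t: 2.78
ee_pos: [505.9, 217.7, 29.1]
tool_rot: [3.14, 0.002, 2.697]
contact_force: [-0.2, -3.4, 22.2]
width: 0.3
grip_force: 10.3
```

The force has jumped, so the treadle is at the stop. I'll hold briefly, then release straight up.

Emit:
{"name": "apply_moves", "arguments": {
  "increments": [
    {"rotation": [0,0,0],"travel": [0,0,0.02],"claw": 1},
    {"rotation": [0,0,0],"travel": [0,0,0],"claw": 1},
    {"rotation": [0,0,0],"travel": [0,0,0],"claw": 1}
  ]
}}

```text
t: 3.03
ee_pos: [506.0, 217.7, 29.0]
tool_rot: [3.14, 0.002, 2.697]
contact_force: [-2.2, -3.8, 28.1]
width: 0.2
grip_force: 13.4
```

Emit:
{"name": "apply_moves", "arguments": {
  "increments": [
    {"rotation": [0,0,0],"travel": [0,0,-0.2],"claw": 1},
    {"rotation": [0,0,0],"travel": [0,0,-0.4],"claw": 1},
    {"rotation": [0,0,0],"travel": [0,0,-1],"claw": 0.5},
    {"rotation": [0,0,0],"travel": [0,0,-1],"claw": 0},
    {"rotation": [0,0,0],"travel": [0,0,-1],"claw": 0},
    {"rotation": [0,0,0],"travel": [0,0,-1],"claw": 0},
    {"rotation": [0,0,0],"travel": [0,0,-1],"claw": 0},
    {"rotation": [0,0,0],"travel": [0,0,-1],"claw": 0},
    {"rotation": [0,0,0],"travel": [0,0,-1],"claw": 0}
  ]
}}

```text
t: 3.78
ee_pos: [504.1, 217.6, 256.8]
tool_rot: [-3.141, -0.0, 2.698]
contact_force: [0.3, 1.2, -0.6]
width: 83.0
grip_force: 0.0
```

```bash
python3 - <<'E'
from plant import robot,get_image
import cv2,numpy as np,pickle
d={n:get_image(n) for n in("top","scene","wrist")};pickle.dump(d,open("d1.pkl","wb"))
b=cv2.resize(d["top"]["image"][170:270,200:300],None,fx=4,fy=4,interpolation=cv2.INTER_CUBIC)
s=cv2.resize(d["scene"]["image"][110:210,300:400],None,fx=4,fy=4,interpolation=cv2.INTER_CUBIC)
cv2.imwrite("pics/m2.png",np.hstack([b,s])[:,:,::-1])
E
```

```text
(no output)
```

View pics/m2.png

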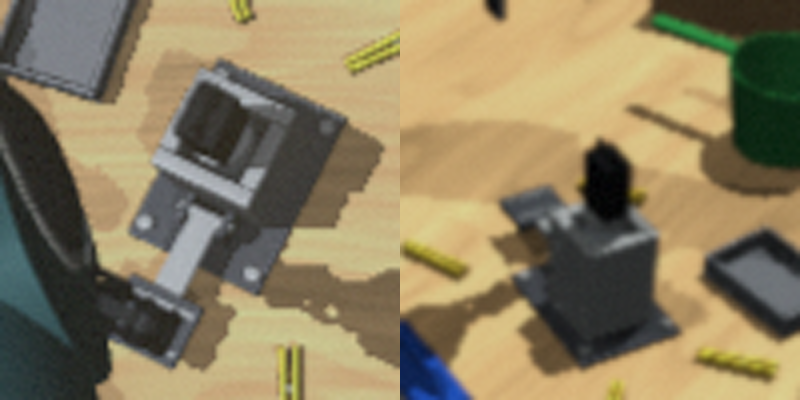

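The head has sprung up. It is at about (216,122) in the top crop and (607,180) in the scene crop. Next I'll check the height and axis.

```bash
python3 - <<'E'
from h import *
d=pickle.load(open("d1.pkl","rb"));g=d["top"];s=d["scene"]
for n,(u0,v0,u1,v1) in {"top":(236,182,268,214),"scene":(343,142,362,168)}.items():
    im=d[n]["image"][v0:v1,u0:u1].max(2)
    m=(im<48).astype(np.uint8)
    k,l,st,c=cv2.connectedComponentsWithStats(m)
    i=1+np.argmax(st[1:,4]);print(n,st[i]+[u0,v0,0,0,0],c[i]+[u0,v0])
    if n=="top":
        r=cv2.minAreaRect(np.argwhere(l==i)[:,::-1].astype(np.float32)+[u0,v0]);print(r)
        for z in(185,195):print(z,plane(g,[r[0]],z), plane(g,cv2.boxPoints(r),z)[:,:2].round(1).tolist())
c,sn=np.cos(np.radians(-25.3)),np.sin(np.radians(-25.3));A=np.array([[c,-sn],[sn,c]])
ax=np.array([626,158])
for z in(165,185,195):print(z,proj(g,[[*ax,z]]),proj(s,[[*ax,z]]))
E=np.array([[x,y] for x in(-20,20) for y in(-15,15)])@A.T+ax
for h in(185,195):print(proj(g,np.c_[E,[h]*4]).round(1).tolist(),proj(s,np.c_[E,[h]*4]).round(1).tolist())
E
```

```text
top [253 198   8  12  36] [256.55555556 204.02777778]Traceback (most recent call last):
  File "<stdin>", line 9, in <module>
cv2.error: OpenCV(4.12.0) /io/opencv/modules/imgproc/src/convhull.cpp:143: error: (-215:Assertion failed) total >= 0 && (depth == CV_32F || depth == CV_32S) in function 'convexHull'
```

```bash
python3 - <<'E'
from h import *
d=pickle.load(open("d1.pkl","rb"));g=d["top"];s=d["scene"]
c,sn=np.cos(np.radians(-25.3)),np.sin(np.radians(-25.3));A=np.array([[c,-sn],[sn,c]])
ax=np.array([626,158])
E=np.array([[x,y] for x,y in((-20,-15),(-20,15),(20,15),(20,-15))])@A.T+ax
o=[]
for im,(u0,v0),cam in((g,(200,170),g),(s,(300,110),s)):
    b=cv2.resize(im["image"][v0:v0+100,u0:u0+100],None,fx=4,fy=4,interpolation=cv2.INTER_CUBIC)
    for h,col in((195,(255,0,0)),(125,(0,255,0))):
        q=((proj(cam,np.c_[E,[h]*4])-[u0,v0]+.5)*4).astype(int)
        cv2.polylines(b,[q],True,col,1)
    q=((proj(cam,[[*(ax+A@[0,22]),155]])-[u0,v0]+.5)*4).astype(int)[0];cv2.circle(b,tuple(int(x) for x in q),3,(255,0,255),-1)
    o.append(b)
cv2.imwrite("pics/m3.png",np.hstack(o)[:,:,::-1])
E
```

```text
(no output)
```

View pics/m3.png

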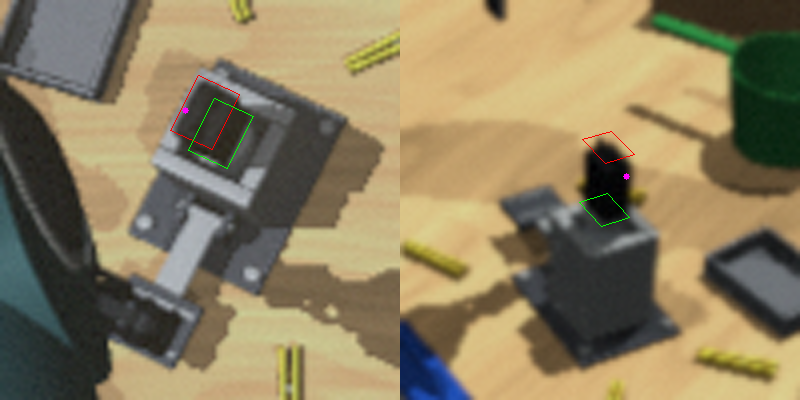

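The overlay of my (626,158) pose agrees with the head to within about 3 mm. I'll move over it and refine from the wrist view.

Emit:
{"name": "apply_moves", "arguments": {
  "increments": [
    {"rotation": [0,0,0],"travel": [-0.9,0,0],"claw": 0},
    {"rotation": [0,0,0],"travel": [-0.9,0,0],"claw": 0},
    {"rotation": [0,0,0],"travel": [-0.9,0,0],"claw": 0},
    {"rotation": [0,0,0],"travel": [-0.9,0,0],"claw": 0},
    {"rotation": [0,0,0],"travel": [-0.9,-0.05,0],"claw": 0},
    {"rotation": [0,0,0],"travel": [0,0,0],"claw": 0},
    {"rotation": [0,0,0],"travel": [0,0,0],"claw": 0}
  ]
}}

```text
t: 4.52
ee_pos: [626.0, 157.2, 253.5]
tool_rot: [-3.139, -0.002, 2.696]
contact_force: [0.2, 0.0, 0.1]
width: 85.5
grip_force: 0.0
```

```bash
python3 - <<'E'
from h import *
from plant import get_image
g=get_image("wrist");pickle.dump(g,open("w2.pkl","wb"));print({k:v for k,v in g.items() if k!="image"})
b=cv2.resize(g["image"],(800,500),interpolation=cv2.INTER_CUBIC)
c,sn=np.cos(np.radians(-25.3)),np.sin(np.radians(-25.3));A=np.array([[c,-sn],[sn,c]])
ax=np.array([626,158])
for h,w,v,col in((195,20,15,(255,0,0)),(110,38,38,(0,255,0)),(185,20,15,(255,255,0))):
    E=np.array([(-w,-v),(-w,v),(w,v),(w,-v)])@A.T+ax
    q=((proj(g,np.c_[E,[h]*4])+.5)*1.25).astype(int);cv2.polylines(b,[q],True,col,1)
cv2.imwrite("pics/w2.png",b[:,:,::-1])
E
```

```text
{'fx': 344.54795833814035, 'fy': 344.54795833814035, 'cx': 325.1457416974461, 'cy': 208.37320279987063, 'eye': array([558.73747352, 190.99181514, 387.96035616]), 'attitude': array([-0.29903143,  0.00206149,  1.12399502])}
```

View pics/w2.png

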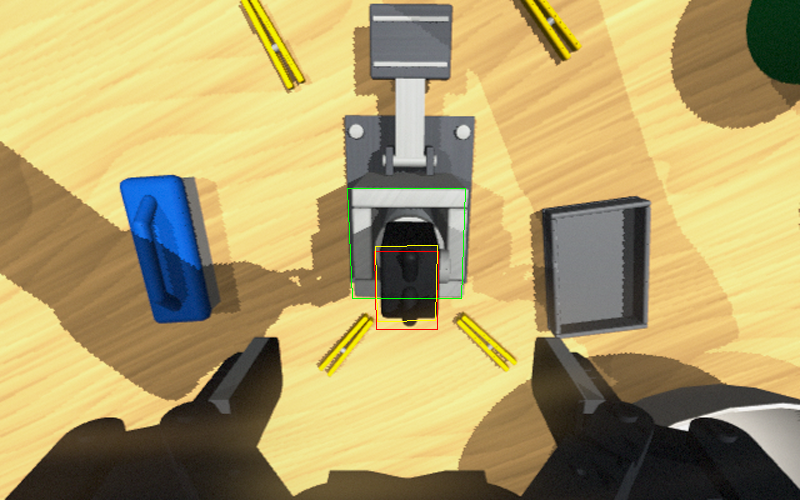

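The wrist view shows the head's top spanning columns 382–437, about 1.5 mm to tool +y of my estimate. Fore and aft it agrees. I'll shift +2 mm in tool y, descend with the jaws open, then close.

Emit:
{"name": "apply_moves", "arguments": {
  "increments": [
    {"rotation": [0,0,0],"travel": [0,0.08,0.4],"claw": 0},
    {"rotation": [0,0,0],"travel": [0,0,0.6],"claw": 0},
    {"rotation": [0,0,0],"travel": [0,0,0.6],"claw": 0},
    {"rotation": [0,0,0],"travel": [0,0,0.6],"claw": 0},
    {"rotation": [0,0,0],"travel": [0,0,0.6],"claw": 0},
    {"rotation": [0,0,0],"travel": [0,0,0.5],"claw": 0},
    {"rotation": [0,0,0],"travel": [0,0,0.3],"claw": 0},
    {"rotation": [0,0,0],"travel": [0,0,0.1],"claw": 0},
    {"rotation": [0,0,0],"travel": [0,0,0],"claw": 0},
    {"rotation": [0,0,0],"travel": [0,0,0],"claw": 0}
  ]
}}

```text
t: 5.4
ee_pos: [626.8, 160.9, 145.3]
tool_rot: [3.141, 0.0, 2.698]
contact_force: [-0.8, -0.6, 0.4]
width: 85.2
grip_force: 0.0
```

Emit:
{"name": "apply_moves", "arguments": {
  "increments": [
    {"rotation": [0,0,0],"travel": [0,0,0],"claw": 0.2},
    {"rotation": [0,0,0],"travel": [0,0,0],"claw": 0.35},
    {"rotation": [0,0,0],"travel": [0,0,0],"claw": 0.45},
    {"rotation": [0,0,0],"travel": [0,0,0],"claw": 0.5},
    {"rotation": [0,0,0],"travel": [0,0,0],"claw": 0.5},
    {"rotation": [0,0,0],"travel": [0,0,0],"claw": 0.5}
  ]
}}

```text
t: 5.9
ee_pos: [626.8, 160.5, 144.9]
tool_rot: [3.142, 0.0, 2.698]
contact_force: [-0.8, -0.4, -0.4]
width: 43.0
grip_force: 0.0
```

Emit:
{"name": "apply_moves", "arguments": {
  "increments": [
    {"rotation": [0,0,0],"travel": [0,-0.03,0.05],"claw": 0.6},
    {"rotation": [0,0,0],"travel": [0,0,0],"claw": 0.7},
    {"rotation": [0,0,0],"travel": [0,0,0],"claw": 0.8},
    {"rotation": [0,0,0],"travel": [0,0,0],"claw": 1},
    {"rotation": [0,0,0],"travel": [0,0,0],"claw": 1},
    {"rotation": [0,0,0],"travel": [0,0,0],"claw": 1}
  ]
}}

```text
t: 6.4
ee_pos: [626.2, 159.0, 143.5]
tool_rot: [-3.141, -0.0, 2.697]
contact_force: [-3.6, -3.4, 5.9]
width: 30.0
grip_force: 60.2
```

Firm grip. I'll pull a little and see whether the stem is unlocked.

Emit:
{"name": "apply_moves", "arguments": {
  "increments": [
    {"rotation": [0,0,0],"travel": [0,0,-0.05],"claw": 1},
    {"rotation": [0,0,0],"travel": [0,0,-0.05],"claw": 1},
    {"rotation": [0,0,0],"travel": [0,0,-0.05],"claw": 1},
    {"rotation": [0,0,0],"travel": [0,0,-0.05],"claw": 1},
    {"rotation": [0,0,0],"travel": [0,0,0],"claw": 1}
  ]
}}

```text
t: 6.82
ee_pos: [626.2, 159.2, 149.3]
tool_rot: [-3.141, -0.0, 2.697]
contact_force: [-3.1, -5.8, -2.8]
width: 30.1
grip_force: 60.2
```

It moves up freely with about the stem's weight, so it's unlocked. I'll keep pulling.

Emit:
{"name": "apply_moves", "arguments": {
  "increments": [
    {"rotation": [0,0,0],"travel": [0,0,-0.3],"claw": 1},
    {"rotation": [0,0,0],"travel": [0,0,-0.4],"claw": 1},
    {"rotation": [0,0,0],"travel": [0,0,-0.4],"claw": 1},
    {"rotation": [0,0,0],"travel": [0,0,-0.4],"claw": 1},
    {"rotation": [0,0,0],"travel": [0,0,-0.4],"claw": 1},
    {"rotation": [0,0,0],"travel": [0,0,-0.4],"claw": 1},
    {"rotation": [0,0,0],"travel": [0,0,-0.4],"claw": 1},
    {"rotation": [0,0,0],"travel": [0,0,-0.4],"claw": 1},
    {"rotation": [0,0,0],"travel": [0,0,-0.2],"claw": 1},
    {"rotation": [0,0,0],"travel": [0,0,0],"claw": 1}
  ]
}}

```text
t: 7.65
ee_pos: [626.4, 159.5, 250.3]
tool_rot: [3.141, 0.001, 2.698]
contact_force: [-3.8, -6.2, -3.1]
width: 29.4
grip_force: 59.9
```

Emit:
{"name": "apply_moves", "arguments": {
  "increments": [
    {"rotation": [0,0,0],"travel": [0,0,-0.1],"claw": 1},
    {"rotation": [0,0,0],"travel": [0,0,-0.1],"claw": 1},
    {"rotation": [0,0,0],"travel": [0,0,-0.1],"claw": 1},
    {"rotation": [0,0,0],"travel": [0,0,-0.1],"claw": 1},
    {"rotation": [0,0,0],"travel": [0,0,0],"claw": 1}
  ]
}}

```text
t: 8.07
ee_pos: [626.3, 159.5, 261.4]
tool_rot: [-3.142, 0.0, 2.698]
contact_force: [-3.0, -4.7, -2.9]
width: 30.0
grip_force: 59.8
```

Emit:
{"name": "apply_moves", "arguments": {
  "increments": [
    {"rotation": [0,0,0],"travel": [0,0,-0.05],"claw": 1},
    {"rotation": [0,0,0],"travel": [0,0,-0.05],"claw": 1},
    {"rotation": [0,0,0],"travel": [0,0,0],"claw": 1}
  ]
}}

```text
t: 8.32
ee_pos: [626.3, 159.5, 264.1]
tool_rot: [-3.141, 0.0, 2.698]
contact_force: [-1.7, -4.2, -3.9]
width: 30.1
grip_force: 59.8
```

Emit:
{"name": "apply_moves", "arguments": {
  "increments": [
    {"rotation": [0,0,0],"travel": [0,0,-0.04],"claw": 1},
    {"rotation": [0,0,0],"travel": [0,0,0],"claw": 1}
  ]
}}

```text
t: 8.48
ee_pos: [626.1, 159.5, 264.2]
tool_rot: [-3.141, -0.0, 2.698]
contact_force: [1.1, -3.6, -12.0]
width: 29.8
grip_force: 61.9
```

The force rises at 264 mm, after 120.7 mm of pull, so this is the second stop. I'll add a slight preload and take a verification picture.

Emit:
{"name": "apply_moves", "arguments": {
  "increments": [
    {"rotation": [0,0,0],"travel": [0,0,-0.02],"claw": 1},
    {"rotation": [0,0,0],"travel": [0,0,0],"claw": 1},
    {"rotation": [0,0,0],"travel": [0,0,0],"claw": 1},
    {"rotation": [0,0,0],"travel": [0,0,0],"claw": 1}
  ]
}}

```text
t: 8.82
ee_pos: [626.0, 159.5, 264.3]
tool_rot: [-3.14, -0.001, 2.698]
contact_force: [2.6, -4.8, -19.0]
width: 29.9
grip_force: 61.4
```

```bash
python3 - <<'E'
from plant import robot,get_image
import cv2,numpy as np
s=get_image("scene")["image"];w=get_image("wrist")["image"]
b=cv2.resize(s[70:220,280:430],(400,400),interpolation=cv2.INTER_CUBIC)
c=np.zeros((400,800,3),np.uint8);c[:,:400]=b;c[:250,400:]=cv2.resize(w,(400,250))
cv2.imwrite("pics/m5.png",c[:,:,::-1])
E
```

```text
(no output)
```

View pics/m5.png

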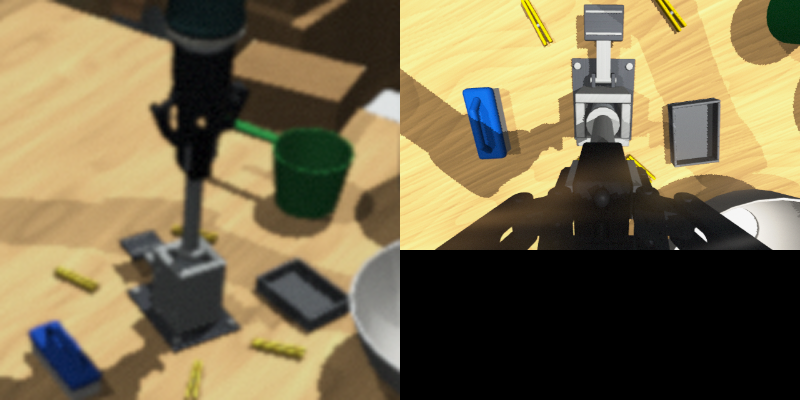

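The picture shows the stem fully out at (193,210) with the head held in the jaws, and the bystanders still in place. I'll hand it in.

```bash
python3 -c "
from plant import sign_off;print(sign_off())"
```

```text
the job is handed in; nothing more can be done
None
```

I handed the job in with the prop fully extended and held at its second stop in the gripper with the button squeezed; none of the other things on the bench were moved, and sign-off gave no verdict.

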